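# Stack the copper bars on the slate with spacer sticks

### The arm

A 6-joint arm with a two-finger parallel gripper is mounted at the origin on the work surface; the furniture and walls round the work are solid. World frame = base frame: x ahead of the robot, y to its left, z up, the work surface at z = 0. Lengths are in m, angles in rad, forces in N, time in s.
With the tool pointing down it reaches from about 0.225 to 0.875 m from the base axis. Payload 3.4 kg.
Tool frame: the origin (TCP) lies between the finger pads; the fingertips stand 8 mm ahead of it and the grasp point (between the pads) lies 11 mm behind it; z points along the fingers, y is the line along which they close (so a half turn about z gives the same grasp; the last joint's range is limited). The gripper opens to 85 mm and grips with 20 to 120 N. Pads are 22 mm wide; open, the fingers measure 114 mm over their backs; the gripper's body (76 mm by 85 mm) begins 54 mm behind the grasp point. The pads swing forward as they close: fully open they stand 13 mm farther back than shut.
Start: joints at [1.175, 0.276, 1.505, -0, 1.361, -0.121], TCP at [0.156, 0.553, 0.239] pointing down, gripper open.
Joint ranges: [-2.89, 2.89], [-0.75, 2.08], [0.22, 2.7], [-1.18, 4.32], [0.11, 2.71], [-2.7, 2.7]. Speed limits (rad/s): [2.57, 2.57, 3.14, 3.14, 3.14, 3.14].

### API

Orientations are given as a unit quaternion [w, x, y, z].
In Python, from rig import manip gives the robot as it stands.
- The arm moves only by the tool move_arm, never from a script. Its argument "deltas" is a list that holds one entry, the list of rows, each a list of 5 numbers: the shift along the tool's x, y, z normalised to -1 to 1, where 1 is 80 cm, then the turn about the tool's z normalised to -1 to 1, where 1 is 120 degrees, then the closure, from -1 (fully open) to 1 (shut). In form: [[[tx, ty, tz, twist, grip], ...]]. A call has 1 to 12 rows; each row is the pose to reach, as a shift and turn from the pose commanded when the call began, along the tool's axes at that moment; what a row does not reach only later rows make up. A row lasts 1/10 s, in which the tool goes at most 50 mm and 8.59 degrees, less where a joint would pass 70% of its speed; a pose out of reach is approached as far as the arm can. A call with a number of a shift or a turn outside -1 to 1 is refused whole. A call with a gripper value outside its range is refused whole. The fingers move at their own pace and stop on an object; "squeeze" is the grip in N (left out, the last holds). Time passes only in rows, so rows that repeat a pose let the fingers close. It gives the time, the measured TCP pose, the force, the opening and the grip force at its end, in the units of the state.
- manip.get_state(): the state, without advancing time (a new reading comes with each control period).
- manip.get_image(name): name is "scene" or "top" or "wrist"; returns the picture (384x512x3 uint8, red, green, blue); there is no depth.
- manip.camera_params(name): a dict with "fx", "fy", "cx", "cy" (pixels), "R" (3x3) and "t" (3): a world point X has camera coordinates R X + t; the wrist camera has in their place "tool_from_camera" (4x4, takes a point from camera to tool coordinates, whose origin is the TCP and whose axes are the flange's). Camera axes: x right, y down, z forward; pixel columns grow to the right and rows downward; lengths in m; the calibration is good to about 2 mm. The wrist camera is an equidistant fisheye: a pixel r from the principal point sees the ray r / f radians off the axis. A picture is of the moment at which its call begins: read the wrist's pose just before it. camera_params takes no time and is no camera call.
- manip.sign_off(): hands the job in; it is judged then, once.
The state is a dict: "clock": time; "qpos": joint angles; "qd": joint speeds; "effort": joint torques, N m; "position": TCP position; "ee_rot": TCP orientation; "contact_force": force on the tool from outside, world axes, zero at the start; "moment": the same for the moment, N m; "width": finger opening in m; "gripper_force": force on a finger pad.
Only numpy, scipy, OpenCV 4.12 (cv2) and the standard library are available. Lean on these libraries where they do the work, as an engineer would, in place of code of your own. Each camera call takes 0.05 s, during which the arm holds its last target. There are 200 camera calls.

### The job

Stack the two copper bars on the dark slate so that air can pass between them: lay the longer copper bar flat on the middle of the slate, lengthways along it, put the two wooden sticks squarely across it, each centred on its width, one halfway between its middle and each end, and lay the shorter copper bar flat on the sticks, centred over the longer one and in line with it. Leave the brass bar and the aluminium bar where they lie.

Things in the scene. Friction and masses are not known exactly. Their poses are not given: they have to be found in the camera images.
- slate_top (a point): Dark charcoal-grey slate plate lying flat on the table, fixed to it, 141 x 108 mm and 6 mm thick. The point is the centre of its top face (6 mm above the table); x along its longer side, y along its shorter side, z up.
- copper_long_mid (a point): The longer of the two copper (reddish) flat bars, loose, 120 x 40 mm and 10 mm thick, lying flat. The point is its centre, half-way up (5 mm above its underside); y along its length, x across its width, z up.
- copper_short_mid (a point): The shorter of the two copper (reddish) flat bars, loose, 90 x 40 mm and 10 mm thick, lying flat. The point is its centre, half-way up (5 mm above its underside); y along its length, x across its width, z up.
- stick_a_mid (a point): One of two identical pale wooden spacer sticks, loose, 70 mm long, 12 x 12 mm in section, lying on the table. The point is its centre, half-way up (6 mm); y along its length, z up. The two sticks are interchangeable.
- stick_b_mid (a point): The other pale wooden spacer stick, the same as the first: 70 mm long, 12 x 12 mm in section. The point is its centre, half-way up (6 mm); y along its length, z up.
- brass_bar_mid (a point): Brass (yellow) flat bar, loose, 120 x 40 mm and 10 mm thick: not wanted, to be left alone. The point is its centre, half-way up; y along its length, z up.
- alu_bar_mid (a point): Aluminium (silvery) flat bar, loose, 90 x 40 mm and 10 mm thick: not wanted, to be left alone. The point is its centre, half-way up; y along its length, z up.
Things that resemble listed ones, but are neither listed nor needed, are in the scene too. Leave any red look-alike of the part that bears copper_long_mid alone.

How it is judged:
On the way, in this order (a step that is already met when the one before it is completed fails the run):
1. the longer copper bar lies on the middle of the slate, along it (horizontal distance between copper_long_mid and slate_top below 0.014 m and angle between the y axis of copper_long_mid and the x axis of slate_top, either way round below 0.2 rad and angle between the z axis of copper_long_mid and the z axis of slate_top, either way round below 0.05 rad and z of copper_long_mid in the frame of slate_top between 0.002 and 0.008 m), for 0.2 s.
2. both sticks lie across the longer copper bar, one in each half (all of step 1 and angle between the y axis of each of stick_a_mid, stick_b_mid and the x axis of copper_long_mid, either way round below 0.25 rad and x of stick_a_mid in the frame of copper_long_mid between -0.015 and 0.015 m and z of stick_a_mid in the frame of copper_long_mid between 0.008 and 0.014 m and x of stick_b_mid in the frame of copper_long_mid between -0.015 and 0.015 m and z of stick_b_mid in the frame of copper_long_mid between 0.008 and 0.014 m and ((y of stick_a_mid in the frame of copper_long_mid between 0.018 and 0.042 m and y of stick_b_mid in the frame of copper_long_mid between -0.042 and -0.018 m) or (y of stick_b_mid in the frame of copper_long_mid between 0.018 and 0.042 m and y of stick_a_mid in the frame of copper_long_mid between -0.042 and -0.018 m))), for 0.2 s.
3. the shorter copper bar lies on the sticks, over the longer one (all of step 2 and horizontal distance between copper_short_mid and copper_long_mid below 0.015 m and angle between the y axis of copper_short_mid and the y axis of copper_long_mid, either way round below 0.2 rad and angle between the z axis of copper_short_mid and the z axis of slate_top, either way round below 0.06 rad and z of copper_short_mid in the frame of copper_long_mid between 0.0195 and 0.0245 m), for 0.2 s.
At the end, for the whole second after the job is handed in: Longer copper bar flat on the slate, within 14 mm of its centre and 0.2 rad; sticks on it, square within 0.25 rad, centred within 15 mm, one each side 18 to 42 mm from its middle; shorter copper bar level on both sticks, within 15 mm and 0.2 rad of the longer one; all at rest (all of step 3 and linear speed of each of copper_long, copper_short, stick_a, stick_b below 0.01 m/s); the robot touches nothing.
It fails at once if the brass bar is moved by more than 20 mm (distance of brass_bar_mid from where it was at the start of the episode above 0.02 m).
It fails at once if the aluminium bar is moved by more than 20 mm (distance of alu_bar_mid from where it was at the start of the episode above 0.02 m).
It also fails if it takes over 104 s, if anything falls off the work surface, if the arm or the gripper's body presses on something with over 40 N, if the wrist force passes 120 N, or if a joint passes its speed limit or range.

## Working session

There is one attempt and no reset: what is moved stays moved. The work goes in short steps, Python scripts to look and compute and a tool call to move; the robot and the scene stay as the last step left them, time stands still between calls to the robot, and variables do not carry over. Pictures are saved under pics/ and viewed, at most 14 in all, crops included, and the job is handed in when it is done.

Besides the shell and the picture viewer there is one more tool, called after "Call:" by a JSON object that holds its "method" and its "body", one argument or row to a line. move_arm: Moves the arm, as the interface text tells. Scaled input: -1 to 1 covers 80 cm each way for a shift and 120 degrees each way for a turn. Its arguments: {"type":"object","properties":{"deltas":{"type":"array","items":{"type":"array","items":{"type":"array","items":{"type":"number","minimum":-1,"maximum":1}}}},"squeeze":{"type":"number"}},"required":["deltas"]}

```bash
mkdir -p pics; ls
python3 - <<'E'
from rig import manip
import cv2,json
s=manip.get_state();print(s)
for n in("top","scene"):
    im=manip.get_image(n);cv2.imwrite(f"pics/{n}0.png",im[:,:,::-1]);print(n,manip.camera_params(n))
print(manip.camera_params("wrist"))
E
```

```text
pics
{'clock': 0.0, 'qpos': array([ 1.17500964e+00,  2.76581313e-01,  1.50616070e+00, -1.10742621e-05,
        1.36068625e+00, -1.21021719e-01]), 'qd': array([ 0.00146579, -0.00052717, -0.00214849, -0.00030349, -0.0003299 ,
       -0.00038201]), 'effort': array([ 1.04969176e-04, -4.16781557e+01, -2.45806521e+01,  5.22941482e-04,
        1.12207088e-02, -1.89099484e-05]), 'position': array([0.15582651, 0.55293737, 0.23843651]), 'ee_rot': array([-2.29298706e-04,  1.36949525e-01,  9.90577602e-01, -8.88713227e-04]), 'contact_force': array([ 0.77654117,  0.19558649, -0.0795637 ]), 'moment': array([ 0.03386298, -0.02708466, -0.01579185]), 'gripper_force': 0.0, 'width': 0.08542213106489942}
top {'fx': 426.5175423343843, 'fy': 426.5175423343843, 'cx': 246.94050817391417, 'cy': 194.92637135776175, 'R': array([[-0.02369951, -0.99971429, -0.0031112 ],
       [-0.98061402,  0.02385199, -0.19449223],
       [ 0.19451087, -0.00155849, -0.98089912]]), 't': array([0.01137543, 0.50866846, 1.10656289])}
scene {'fx': 443.6192132833199, 'fy': 443.6192132833199, 'cx': 257.00884045590624, 'cy': 191.59328642465982, 'R': array([[ 8.68357394e-01, -4.95938458e-01,  6.95173123e-04],
       [-2.50445488e-01, -4.39723479e-01, -8.62508156e-01],
       [ 4.28056649e-01,  7.48791232e-01, -5.06042683e-01]]), 't': array([-0.44082031,  0.18697922,  0.7533437 ])}
{'fx': 297.3186396354542, 'fy': 297.3186396354542, 'cx': 252.5991123271097, 'cy': 190.59700566430897, 'tool_from_camera': array([[-5.31897302e-05, -9.48783385e-01, -3.15927342e-01,
         8.11372403e-02],
       [ 9.99999988e-01, -9.68539093e-05,  1.22508075e-04,
         6.15893728e-04],
       [-1.46832424e-04, -3.15927331e-01,  9.48783379e-01,
        -1.35645015e-01],
       [ 0.00000000e+00,  0.00000000e+00,  0.00000000e+00,
         1.00000000e+00]])}
```

View pics/top0.png

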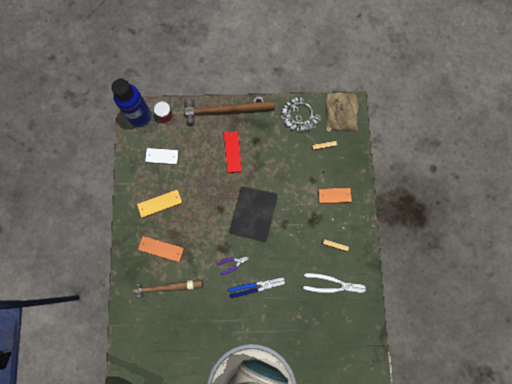

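View pics/scene0.png

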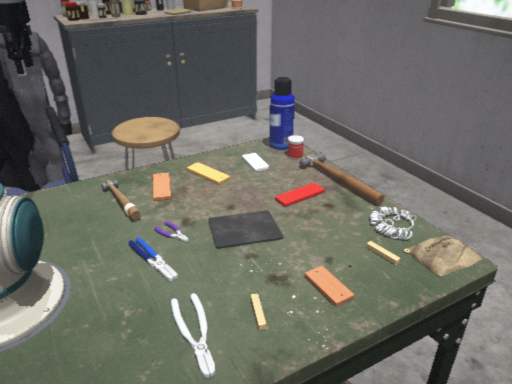

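The top view shows what could be taken for the copper bars:
- Orange bar at (161,249), the longer one.
- Orange bar at (335,196), the shorter one.
- Red look-alike at (233,152).
- Brass bar at (160,204).
- Silvery bar at (162,156).

The sticks are at (325,145) and (336,245), and the slate is at (254,214). I choose the orange (161,249) as the long bar and (335,196) as the short one. Next I measure them and check with a crop.

```bash
cat > h.py <<'E'
from rig import manip
import cv2,numpy as np
from scipy.spatial.transform import Rotation as Ro
def ray(name,uv,P=None,st=None):
    P=P or manip.camera_params(name);uv=np.atleast_2d(np.asarray(uv,float))
    x=(uv-[P['cx'],P['cy']])/[P['fx'],P['fy']]
    if name!='wrist':
        d=np.c_[x,np.ones(len(x))]@P['R'];o=-P['R'].T@P['t'];return o,d
    r=np.linalg.norm(x,axis=1,keepdims=True)+1e-12
    d=np.c_[x/r*np.sin(r),np.cos(r)];T=P['tool_from_camera']
    R=Ro.from_quat(np.roll(st['ee_rot'],-1)).as_matrix()
    return R@T[:3,3]+st['position'],d@T[:3,:3].T@R.T
def onplane(name,uv,z,st=None):
    o,d=ray(name,uv,st=st);return (o+d*((z-o[2])/d[:,2:]))[:,:2]
def rects(name,mask,z,st=None,amin=60):
    """min-area rects, in world plane z: (centre px, centre xy, long, short, angle deg of long side)"""
    out=[]
    for c in cv2.findContours(mask.astype(np.uint8),cv2.RETR_EXTERNAL,cv2.CHAIN_APPROX_NONE)[0]:
        if cv2.contourArea(c)<amin: continue
        p=onplane(name,c[:,0,:],z,st)
        (cx,cy),(w,h),a=cv2.minAreaRect((p*1000).astype(np.float32))
        if w<h:w,h,a=h,w,a+90
        out.append((c[:,0].mean(0).round(),np.round([cx,cy,w,h,(a+90)%180-90],1)))
    return out
def hsv(im): return cv2.cvtColor(im,cv2.COLOR_RGB2HSV).astype(int)
def m_copper(v): return (v[...,0]>5)&(v[...,0]<=15)&(v[...,1]>120)&(v[...,2]>140)
def m_stick(v): return (v[...,0]>13)&(v[...,0]<28)&(v[...,1]>60)&(v[...,2]>170)
def m_slate(v): return (v[...,1]<60)&(v[...,2]<75)
E
python3 - <<'E'
from h import *
for n in("top",):
    im=manip.get_image(n);v=hsv(im)
    for p in[(161,249),(335,196),(233,152),(160,204),(325,145),(336,245),(254,214),(290,180)]:print(p,v[p[1],p[0]])
    for k,m,z in(("cu",m_copper(v),.01),("stick",m_stick(v),.012),("slate",m_slate(v),.006)):
        print(k)
        for r in rects(n,m,z,amin=30):
            if 120<r[0][0]<370 and 100<r[0][1]<300:print(r)
    a=cv2.resize(im[230:270,125:200],None,fx=5,fy=5);b=cv2.resize(im[176:216,300:375],None,fx=5,fy=5)
    cv2.imwrite("pics/crop.png",np.hstack([a,b])[:,:,::-1])
E
```

```text
(161, 249) [ 11 152 226]
(335, 196) [ 12 149 231]
(233, 152) [  0 203 230]
(160, 204) [ 22 150 241]
(325, 145) [ 20 104 238]
(336, 245) [ 21 100 237]
(254, 214) [ 0  0 60]
(290, 180) [38 51 95]
cu
(array([161., 249.]), array([372.6, 239.4, 120.2,  41.1,  72.3]))
(array([335., 195.]), array([ 510.6, -246.5,   91.8,   40. ,   88.6]))
stick
(array([336., 245.]), array([ 371.4, -240.4,   70.2,   12.6,   71.4]))
(array([159., 203.]), array([500. , 244.4, 120.5,  40.9, -70.7]))
(array([324., 145.]), array([ 657.7, -226.6,   68.7,   13. ,  -80.7]))
slate
(array([314., 219.]), array([ 443. , -185.7,   37.7,   27.3,  -32.1]))
(array([253., 214.]), array([464.7, -16.2, 142.1, 109.6, -15. ]))
(array([256., 123.]), array([730.4, -31.3,  70.3,  16.4,  69.2]))
(array([126., 122.]), array([740.9, 349. ,  78.6,  35.1,  46.6]))
```

View pics/crop.png

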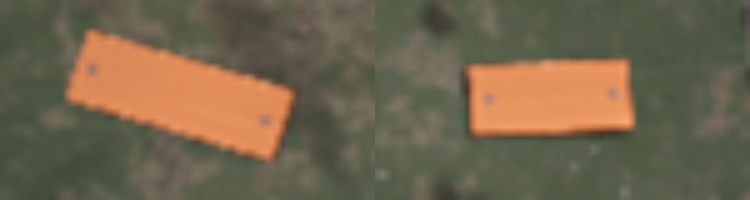

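The crop shows two plain copper-orange bars. The left one, at top (161,249), measures 120x41 mm and the right one, at (335,196), 92x40 mm, so the choice is confirmed.

```bash
cat >> h.py <<'E'
def go(x,y,z,yaw,mod=180):
    """tool shift/turn (normalised) to put the TCP at x,y,z mm with tool y at yaw deg"""
    s=manip.get_state();R=Ro.from_quat(np.roll(s['ee_rot'],-1)).as_matrix()
    d=R.T@(np.array([x,y,z])/1000-s['position'])/.8
    cur=np.degrees(np.arctan2(R[1,1],R[0,1]));t=-(yaw-cur)
    t=(t+mod/2)%mod-mod/2
    print('pos',s['position'].round(4),'yaw',cur.round(2),'w',s['width'].round(4),'F',s['contact_force'].round(1),'q6',s['qpos'][5].round(2),'t',s['clock'])
    print('delta',d.round(4),'twist',round(t/120,4),'rows',np.linalg.norm(d)*16,abs(t)/8.59)
E
python3 -c "
from h import *
go(372.6,239.4,130,-17.7,360)"
```

```text
Traceback (most recent call last):
  File "h.py", line 35, in go
    print('pos',s['position'].round(4),'yaw',cur.round(2),'w',s['width'].round(4),'F',s['contact_force'].round(1),'q6',s['qpos'][5].round(2),'t',s['clock'])
                                                              ^^^^^^^^^^^^^^^^
AttributeError: 'float' object has no attribute 'round'
```

```bash
sed -i "s/s\['width'\].round(4)/round(s['width'],4)/" h.py; python3 -c "
from h import *
go(372.6,239.4,130,-17.7,360)"
```

```text
pos [0.1559 0.5531 0.2386] yaw 74.26 w 0.0855 F [0.5 0.1 0.4] q6 -0.12 t 0.15
delta [-0.3672 -0.3037  0.1362] twist 0.7663 rows 7.9286618416428905 10.7050280481657
```

Call:
{"method": "move_arm", "body": {
  "deltas": [
    [[-0.04,-0.03,0.015,0.07,-1],[-0.08,-0.07,0.03,0.14,-1],[-0.12,-0.1,0.045,0.21,-1],[-0.16,-0.13,0.06,0.28,-1],[-0.2,-0.17,0.075,0.35,-1],[-0.24,-0.2,0.09,0.42,-1],[-0.28,-0.235,0.105,0.49,-1],[-0.32,-0.27,0.12,0.56,-1],[-0.35,-0.29,0.13,0.63,-1],[-0.367,-0.3037,0.136,0.7,-1],[-0.367,-0.3037,0.136,0.766,-1],[-0.367,-0.3037,0.136,0.766,-1]]
  ],
  "squeeze": 60
}}

```text
clock: 1.35
position: [0.3728, 0.2393, 0.1302]
ee_rot: [-0.0, 0.808, 0.59, -0.0]
contact_force: [-0.4, -0.9, -0.4]
width: 0.0853
gripper_force: 0.0
```

Run:
```python
from h import *
st=manip.get_state();im=manip.get_image("wrist");v=hsv(im);cv2.imwrite("pics/w1.png",im[:,:,::-1])
for r in rects("wrist",m_copper(v),.01,st,200):print(r)
go(372.6,239.4,10,-17.7)
```

```text
(array([253., 181.]), array([373.8, 240.5, 119.7,  39.9,  72.2]))
pos [0.3727 0.2397 0.1303] yaw -17.55 w 0.0852 F [ 0.   0.5 -0. ] q6 0.72 t 1.4
delta [-4.000e-04  1.000e-04  1.504e-01] twist 0.0012 rows 2.4063116267032627 0.01714783357354011
```

View pics/w1.png

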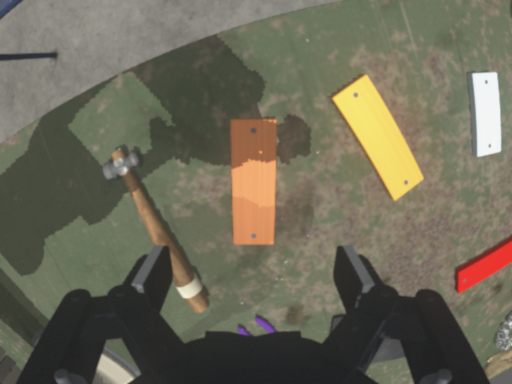

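The wrist view shows the copper bar at (253,181), lined up between the fingers, with the hammer and brass bar clear of them. Next I descend and grip.

Call:
{"method": "move_arm", "body": {
  "deltas": [
    [[0,0.001,0.05,0.001,-1],[0,0.001,0.1,0.001,-1],[0,0.001,0.13,0.001,-1],[0,0.001,0.145,0.001,-1],[0,0.001,0.152,0.001,-1],[0,0.001,0.152,0.001,1],[0,0.001,0.152,0.001,1],[0,0.001,0.152,0.001,1],[0,0.001,0.152,0.001,1],[0,0.001,0.152,0.001,1],[0,0.001,0.152,0.001,1],[0,0.001,0.152,0.001,1]]
  ],
  "squeeze": 60
}}

```text
clock: 2.6
position: [0.3742, 0.2402, 0.0102]
ee_rot: [0.0, 0.808, 0.589, 0.001]
contact_force: [-0.9, 0.3, 5.7]
width: 0.0376
gripper_force: 60.0
```

Call:
{"method": "move_arm", "body": {
  "deltas": [
    [[0,0,0,0,1],[0,0,-0.01,0,1],[0,0,-0.03,0,1],[0,0,-0.05,0,1],[0,0,-0.05,0,1],[0,0,-0.05,0,1]]
  ]
}}

```text
clock: 3.2
position: [0.3734, 0.2397, 0.0491]
ee_rot: [0.0, 0.808, 0.589, 0.0]
contact_force: [-0.0, -0.1, -3.4]
width: 0.0376
gripper_force: 61.5
```

Run:
```python
from h import *
st=manip.get_state();im=manip.get_image("wrist");v=hsv(im);cv2.imwrite("pics/w2.png",im[:,:,::-1])
for r in rects("wrist",m_copper(v),st['position'][2]+.008,st,200):print(r)
go(464.7,-16.2,90,75,360)
```

```text
(array([254., 298.]), array([366.1, 216.1,  53.6,  37.4,  72.5]))
(array([253., 191.]), array([384.6, 273.6,  51.1,  36.9,  72.2]))
pos [0.373  0.2395 0.0487] yaw -17.78 w 0.038 F [-0.5 -0.8 -3.8] q6 0.72 t 3.25
delta [-0.2693  0.2068 -0.0517] twist -0.7732 rows 5.494885736601705 10.800992332302403
```

View pics/w2.png

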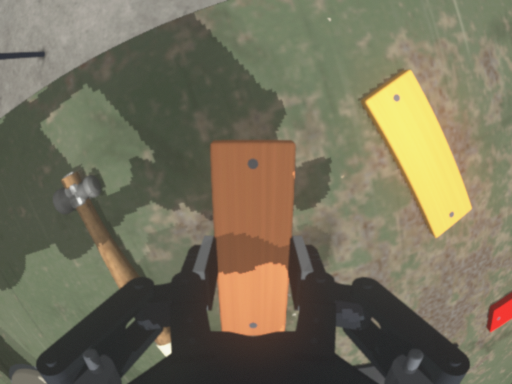

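Call:
{"method": "move_arm", "body": {
  "deltas": [
    [[-0.005,0.005,-0.04,-0.03,1],[-0.03,0.025,-0.05,-0.1,1],[-0.06,0.05,-0.052,-0.17,1],[-0.09,0.075,-0.052,-0.24,1],[-0.12,0.1,-0.052,-0.31,1],[-0.15,0.125,-0.052,-0.38,1],[-0.18,0.15,-0.052,-0.45,1],[-0.21,0.17,-0.052,-0.52,1],[-0.235,0.185,-0.052,-0.59,1],[-0.255,0.2,-0.052,-0.66,1],[-0.265,0.205,-0.052,-0.72,1],[-0.2693,0.2068,-0.052,-0.7732,1]]
  ]
}}

```text
clock: 4.45
position: [0.4647, -0.017, 0.0893]
ee_rot: [-0.001, 0.129, 0.992, -0.0]
contact_force: [-0.5, 0.0, -4.2]
width: 0.0376
gripper_force: 62.6
```

Run:
```python
from h import *
st=manip.get_state();im=manip.get_image("wrist");v=hsv(im);cv2.imwrite("pics/w3.png",im[:,:,::-1])
for r in rects("wrist",m_copper(v),st['position'][2]+.0,st,200):print(r)
for r in rects("wrist",m_slate(v),.006,st,900):print(r)
go(464.7,-16.2,17,75)
```

```text
(array([ 61., 289.]), array([ 465.4, -153.8,   57.4,   25.5,  -89. ]))
(array([254., 295.]), array([495.6, -24.5,  57.5,  39.7, -14.5]))
(array([252., 187.]), array([427.7,  -6.7,  42.5,  39.7, -14.5]))
(array([376., 323.]), array([706. , 105.7, 414.2, 103.5,  35.2]))
(array([184., 346.]), array([ 597.3, -207.5,  457.7,  229.5,   86.2]))
(array([311., 138.]), array([428.8,  43.3,  48.4,  23.6,  10.6]))
pos [ 0.4646 -0.0171  0.0893] yaw 75.35 w 0.0376 F [-0.6 -0.8 -3.1] q6 -1.5 t 4.5
delta [-0.0001  0.0012  0.0904] twist 0.0029 rows 1.4460356726893644 0.04090684179044978
```

View pics/w3.png

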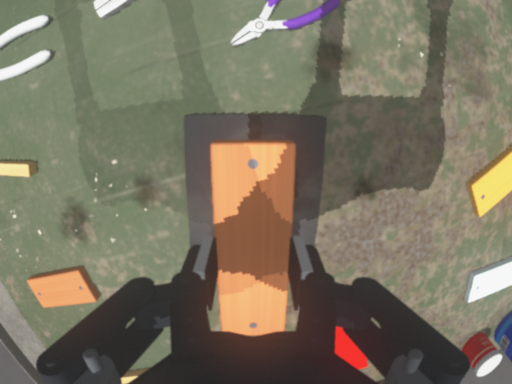

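The wrist view shows the bar, with its end at (252,142), lined up and centred over the slate, whose edge spans (187–326,113). I lower it and release.

Call:
{"method": "move_arm", "body": {
  "deltas": [
    [[0,0.0012,0.03,0.003,1],[0,0.0012,0.06,0.003,1],[0,0.0012,0.078,0.003,1],[0,0.0012,0.086,0.003,1],[0,0.0012,0.09,0.003,1],[0,0.0012,0.0912,0.003,1],[0,0.0012,0.0912,0.003,1]]
  ]
}}

```text
clock: 5.2
position: [0.4659, -0.015, 0.0179]
ee_rot: [0.001, 0.134, 0.991, 0.0]
contact_force: [0.2, -0.3, -3.7]
width: 0.0377
gripper_force: 62.5
```

Run:
```python
from h import *
go(371.4,-240.4,130,-18.6,360)
```

```text
pos [ 0.4659 -0.015   0.0179] yaw 74.62 w 0.0377 F [ 0.2 -0.3 -3.7] q6 -1.48 t 5.2
delta [ 0.0391 -0.3029 -0.1402] twist 0.7769 rows 5.377056688324983 10.852666692284405
```

Call:
{"method": "move_arm", "body": {
  "deltas": [
    [[0,0,0.001,0,1],[0,0,0.002,0,1],[0,0,0.0025,0,1],[0,0,0.0025,0,1]]
  ]
}}

```text
clock: 5.6
position: [0.4658, -0.0151, 0.0162]
ee_rot: [0.001, 0.134, 0.991, 0.0]
contact_force: [-0.7, -0.9, 2.6]
width: 0.0379
gripper_force: 63.3
```

Call:
{"method": "move_arm", "body": {
  "deltas": [
    [[0,0,0,0,0],[0,0,0,0,-0.4],[0,0,0,0,-0.4],[0,0,0,0,-0.4],[0,0,0,0,-0.4],[0,0,-0.02,0,-0.4],[0,0,-0.06,0,-0.4],[0,0,-0.1,0,-0.4],[0,0,-0.14,0,-0.6],[0,0,-0.14,0,-0.6]]
  ]
}}

```text
clock: 6.6
position: [0.4686, -0.0156, 0.1315]
ee_rot: [0.005, 0.134, 0.991, -0.0]
contact_force: [0.4, -0.2, -0.0]
width: 0.0681
gripper_force: 0.0
```

Run:
```python
from h import *
st=manip.get_state();im=manip.get_image("wrist");v=hsv(im)
for r in rects("wrist",m_copper(v),.016,st,200):print(r)
im=manip.get_image("top");v=hsv(im)
for r in rects("top",m_copper(v),.016,None,50):print(r)
go(371.4,-240.4,130,-18.6,360)
```

```text
(array([ 77., 267.]), array([ 508.3, -240.3,   88.8,   39.6,  -88.8]))
(array([252., 174.]), array([466. , -14.3, 119.2,  40.4, -15.4]))
(array([248., 229.]), array([422.3,  -3.5,  40. ,  30.8,  74.6]))
(array([335., 195.]), array([ 509.4, -245.3,   91.3,   39.8,   88.6]))
pos [ 0.4657 -0.0151  0.128 ] yaw 74.64 w 0.0683 F [-0.9 -0.3 -0.4] q6 -1.48 t 6.7
delta [ 0.0391 -0.3028 -0.0026] twist 0.777 rows 4.885489976795208 10.854678840082704
```

Call:
{"method": "move_arm", "body": {
  "deltas": [
    [[0.004,-0.04,0,0.07,-0.6],[0.008,-0.08,0,0.14,-0.6],[0.012,-0.12,0,0.21,-0.6],[0.016,-0.16,0,0.28,-0.6],[0.02,-0.2,0,0.35,-0.6],[0.026,-0.24,0,0.42,-0.6],[0.032,-0.27,0,0.49,-0.6],[0.036,-0.29,0,0.56,-0.6],[0.039,-0.303,0,0.63,-0.6],[0.039,-0.303,0,0.7,-0.6],[0.039,-0.303,0,0.777,-0.6],[0.039,-0.303,0,0.777,-0.6]]
  ]
}}

```text
clock: 7.9
position: [0.3701, -0.2399, 0.126]
ee_rot: [-0.002, 0.812, 0.583, -0.0]
contact_force: [-0.1, -1.5, -1.0]
width: 0.0685
gripper_force: 0.0
```

Run:
```python
from h import *
st=manip.get_state();im=manip.get_image("wrist");v=hsv(im);cv2.imwrite("pics/w4.png",im[:,:,::-1])
for r in rects("wrist",m_stick(v),.012,st,150):print(r)
go(371.4,-240.4,12,-18.6)
```

```text
(array([255., 194.]), array([ 370.8, -245.2,   59.4,   11.7,   71.1]))
(array([503.,  96.]), array([ 659.8, -226.4,   70. ,   12.8,  -80.6]))
pos [ 0.3703 -0.2399  0.1262] yaw -18.51 w 0.0685 F [ 0.7 -0.1 -0.6] q6 -0.41 t 7.95
delta [-0.0003  0.0019  0.1427] twist 0.0008 rows 2.2834894596736093 0.010875422733291727
```

View pics/w4.png

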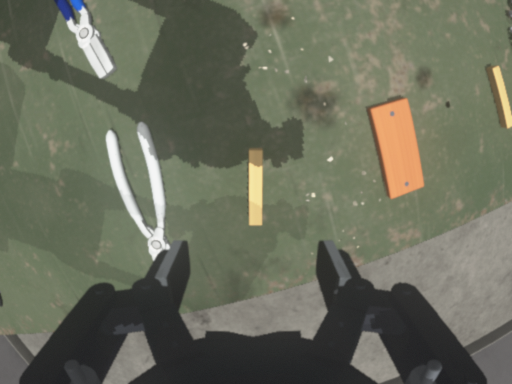

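The stick sits at (256,187) and is partly shadowed. The pliers at (157,220) are about 85 mm off, clear of the fingers. Next I grip the stick.

Call:
{"method": "move_arm", "body": {
  "deltas": [
    [[0,0.003,0.05,0.001,-0.3],[0,0.003,0.1,0.001,-0.3],[0,0.003,0.125,0.001,-0.3],[0,0.003,0.137,0.001,-0.3],[0,0.003,0.1428,0.001,-0.3],[0,0.003,0.1428,0.001,1],[0,0.003,0.1428,0.001,1],[0,0.003,0.1428,0.001,1],[0,0.003,0.1428,0.001,1],[0,0.003,0.1428,0.001,1],[0,0.003,0.1428,0.001,1],[0,0.003,0.1428,0.001,1]]
  ],
  "squeeze": 30
}}

```text
clock: 9.15
position: [0.3741, -0.2419, 0.0143]
ee_rot: [0.001, 0.813, 0.583, 0.0]
contact_force: [-0.9, 0.4, 6.0]
width: 0.0104
gripper_force: 31.5
```

Call:
{"method": "move_arm", "body": {
  "deltas": [
    [[0,0,0,0,1],[0,0,-0.02,0,1],[0,0,-0.06,0,1],[0,0,-0.1,0,1],[0,0,-0.1,0,1]]
  ]
}}

```text
clock: 9.65
position: [0.3758, -0.2434, 0.097]
ee_rot: [0.004, 0.813, 0.583, 0.001]
contact_force: [0.2, -0.7, -0.9]
width: 0.0107
gripper_force: 30.7
```

Run:
```python
from h import *
go(437.1,-6.5,90,-15.4)
```

```text
pos [ 0.3758 -0.2434  0.097 ] yaw -18.71 w 0.0107 F [ 0.2 -0.7 -0.9] q6 -0.4 t 9.65
delta [ 0.305  -0.0225  0.0075] twist -0.0276 rows 4.895472322683328 0.385570326059347
```

Call:
{"method": "move_arm", "body": {
  "deltas": [
    [[0.02,0,0,0,1],[0.06,-0.005,0,-0.01,1],[0.1,-0.01,0,-0.027,1],[0.15,-0.015,0,-0.027,1],[0.2,-0.02,0,-0.027,1],[0.24,-0.0225,0,-0.027,1],[0.27,-0.0225,0,-0.027,1],[0.29,-0.0225,0,-0.027,1],[0.3,-0.0225,0,-0.027,1],[0.303,-0.0225,0,-0.027,1],[0.303,-0.0225,0,-0.027,1]]
  ]
}}

```text
clock: 10.75
position: [0.4339, -0.0061, 0.093]
ee_rot: [-0.0, 0.796, 0.606, -0.0]
contact_force: [0.3, -0.3, 0.3]
width: 0.0108
gripper_force: 30.7
```

Run:
```python
from h import *
st=manip.get_state();im=manip.get_image("wrist");v=hsv(im);cv2.imwrite("pics/w5.png",im[:,:,::-1])
go(437.1,-6.5,33,-15.4)
for r in rects("wrist",m_stick(v),st['position'][2]-.002,st,100):print(r)
```

```text
pos [ 0.4339 -0.0064  0.0931] yaw -15.49 w 0.0105 F [-0.4 -0.8 -1.2] q6 0.1 t 10.8
delta [0.001  0.004  0.0751] twist -0.0008 rows 1.2028289531047525 0.010950004369865677
(array([473., 312.]), array([ 585.5, -117.7,   46.1,    8.5,  -80.7]))
(array([253., 284.]), array([429.1, -24.9,  29.4,  11.5,  73.6]))
(array([300., 205.]), array([467.6,  13.1,  65.9,  27.3, -11.8]))
```

View pics/w5.png

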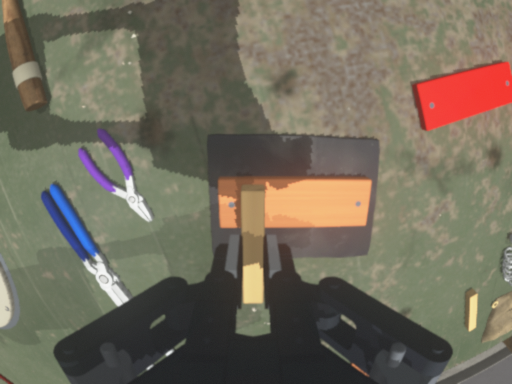

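The stick is held at (253,245), square across the copper bar at (295,203), which is centred on the slate. I lower it.

Call:
{"method": "move_arm", "body": {
  "deltas": [
    [[0.001,0.004,0.03,0,1],[0.001,0.004,0.05,0,1],[0.001,0.004,0.065,0,1],[0.001,0.004,0.073,0,1],[0.001,0.004,0.0755,0,1],[0.001,0.004,0.077,0,1],[0.001,0.004,0.078,0,1]]
  ]
}}

```text
clock: 11.5
position: [0.4379, -0.0063, 0.0313]
ee_rot: [0.0, 0.796, 0.605, 0.0]
contact_force: [-0.5, 0.3, -0.5]
width: 0.0106
gripper_force: 30.7
```

Run:
```python
from h import *
go(437.1,-6.5,30,-15.4)
```

```text
pos [ 0.4379 -0.0063  0.0313] yaw -15.5 w 0.0106 F [-0.5  0.3 -0.5] q6 0.1 t 11.5
delta [-0.0005 -0.0009  0.0016] twist -0.0008 rows 0.03070752896364268 0.011742800554047689
```

Call:
{"method": "move_arm", "body": {
  "deltas": [
    [[0,0,0.001,0,1],[0,0,0.0015,0,1],[0,0,0.002,0,1],[0,0,0.002,0,1]]
  ]
}}

```text
clock: 11.9
position: [0.4379, -0.0061, 0.0303]
ee_rot: [0.001, 0.796, 0.606, 0.0]
contact_force: [-1.9, -0.2, 7.9]
width: 0.0105
gripper_force: 31.6
```

Call:
{"method": "move_arm", "body": {
  "deltas": [
    [[0,0,-0.0005,0,0.6],[0,0,-0.0005,0,0.4],[0,0,-0.0005,0,0.4],[0,0,-0.0005,0,0.4],[0,0,-0.01,0,0.4],[0,0,-0.03,0,0.4],[0,0,-0.07,0,0.2],[0,0,-0.12,0,0],[0,0,-0.12,0,0]]
  ]
}}

```text
clock: 12.8
position: [0.4413, -0.0066, 0.1302]
ee_rot: [0.004, 0.796, 0.605, 0.004]
contact_force: [0.7, 0.5, 0.1]
width: 0.0427
gripper_force: 0.0
```

Run:
```python
from h import *
im=manip.get_image("wrist");cv2.imwrite("pics/w6.png",im[:,:,::-1])
go(658.3,-226.5,126,9.3)
```

```text
pos [ 0.4396 -0.0063  0.1281] yaw -15.48 w 0.0429 F [ 0.5 -0.5 -0.7] q6 0.1 t 12.85
delta [-0.1923  0.3368  0.0048] twist -0.2065 rows 6.205888830349037 2.8842753150206897
```

View pics/w6.png

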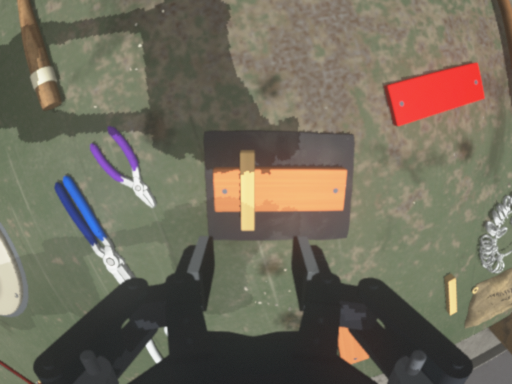

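The first stick lies square across the bar at (248,190), about 29 mm from the bar's middle. I go on to the second stick.

Call:
{"method": "move_arm", "body": {
  "deltas": [
    [[-0.02,0.04,0,-0.04,0],[-0.05,0.08,0,-0.08,0],[-0.075,0.13,0,-0.12,0],[-0.1,0.18,0,-0.16,0],[-0.13,0.23,0,-0.2,0],[-0.155,0.27,0,-0.2065,0],[-0.175,0.305,0,-0.2065,0],[-0.187,0.326,0,-0.2065,0],[-0.1923,0.336,0,-0.2065,-0.3],[-0.1923,0.336,0,-0.2065,-0.3],[-0.1923,0.336,0,-0.2065,-0.3]]
  ]
}}

```text
clock: 13.95
position: [0.6543, -0.2249, 0.1244]
ee_rot: [-0.001, 0.647, 0.762, -0.0]
contact_force: [0.2, 0.6, 0.1]
width: 0.0551
gripper_force: 0.0
```

Run:
```python
from h import *
st=manip.get_state();im=manip.get_image("wrist");v=hsv(im);cv2.imwrite("pics/w7.png",im[:,:,::-1])
for r in rects("wrist",m_stick(v),.012,st,150):print(r)
go(658.3,-226.5,17,9.3)
```

```text
(array([384., 255.]), array([ 799.9, -271.1,   62.1,   37.7,   78.7]))
(array([350., 235.]), array([ 753.6, -254.8,   51.5,   23. ,   -4.5]))
(array([258., 196.]), array([ 660.2, -230.9,   60.4,   12.3,  -80.8]))
pos [ 0.6543 -0.2248  0.1249] yaw 9.33 w 0.0554 F [ 0.3  1.3 -0.8] q6 -0.59 t 14.0
delta [-0.0032  0.0048  0.1348] twist 0.0002 rows 2.159007535423131 0.003301103359833212
```

View pics/w7.png

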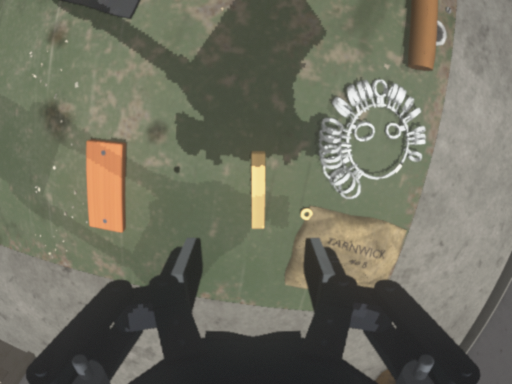

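The stick is at (258,190). The pouch starts at about (300,210), some 40 mm away, so I descend with a narrower opening.

Call:
{"method": "move_arm", "body": {
  "deltas": [
    [[-0.003,0.006,0.03,0,0.2],[-0.003,0.006,0.06,0,0.2],[-0.003,0.006,0.09,0,0.2],[-0.003,0.006,0.12,0,0.2],[-0.003,0.006,0.133,0,0.2],[-0.003,0.006,0.136,0,0.2],[-0.003,0.006,0.136,0,1],[-0.003,0.006,0.136,0,1],[-0.003,0.006,0.136,0,1],[-0.003,0.006,0.136,0,1],[-0.003,0.006,0.136,0,1],[-0.003,0.006,0.136,0,1]]
  ],
  "squeeze": 30
}}

```text
clock: 15.2
position: [0.6614, -0.2279, 0.0179]
ee_rot: [0.001, 0.647, 0.762, 0.0]
contact_force: [-1.8, 0.5, 5.6]
width: 0.0099
gripper_force: 30.0
```

Call:
{"method": "move_arm", "body": {
  "deltas": [
    [[0,0,0,0,1],[0,0,-0.02,0,1],[0,0,-0.06,0,1],[0,0,-0.1,0,1],[0,0,-0.1,0,1],[0,0,-0.1,0,1]]
  ]
}}

```text
clock: 15.8
position: [0.6608, -0.2277, 0.0971]
ee_rot: [0.001, 0.647, 0.762, 0.0]
contact_force: [-0.4, 0.1, -0.3]
width: 0.0103
gripper_force: 29.3
```

Run:
```python
from h import *
go(494.9,-22.5,92,-15.4)
```

```text
pos [ 0.6608 -0.2277  0.0971] yaw 9.3 w 0.0103 F [-0.4  0.1 -0.3] q6 -0.59 t 15.8
delta [ 0.2867 -0.1631  0.006 ] twist 0.2058 rows 5.278428314573586 2.875266999169498
```

Call:
{"method": "move_arm", "body": {
  "deltas": [
    [[0.02,-0.01,0,0.03,1],[0.055,-0.03,0,0.08,1],[0.09,-0.05,0,0.13,1],[0.13,-0.075,0,0.18,1],[0.17,-0.1,0,0.2058,1],[0.21,-0.12,0,0.2058,1],[0.24,-0.137,0,0.2058,1],[0.265,-0.15,0,0.2058,1],[0.28,-0.159,0,0.2058,1],[0.2867,-0.1631,0,0.2058,1],[0.2867,-0.1631,0,0.2058,1],[0.2867,-0.1631,0,0.2058,1]]
  ]
}}

```text
clock: 17.0
position: [0.4956, -0.023, 0.0964]
ee_rot: [0.0, 0.796, 0.606, 0.0]
contact_force: [0.2, -0.4, 0.7]
width: 0.0107
gripper_force: 29.3
```

Run:
```python
from h import *
st=manip.get_state();im=manip.get_image("wrist");v=hsv(im);cv2.imwrite("pics/w8.png",im[:,:,::-1])
go(494.9,-22.5,35,-15.4)
```

```text
pos [ 0.4958 -0.0231  0.0964] yaw -15.43 w 0.0103 F [-0.2 -0.8 -0. ] q6 0.08 t 17.05
delta [ 0.0005 -0.0013  0.0768] twist -0.0002 rows 1.2286429873398488 0.0030519060158378957
```

View pics/w8.png

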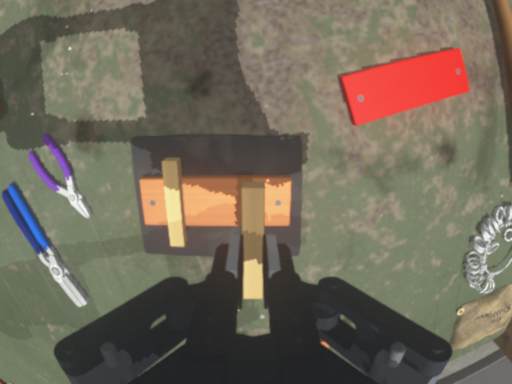

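The second stick is held square at (252,240) over the other half of the bar. I lower it.

Call:
{"method": "move_arm", "body": {
  "deltas": [
    [[0,-0.001,0.03,0,1],[0,-0.001,0.05,0,1],[0,-0.001,0.065,0,1],[0,-0.001,0.073,0,1],[0,-0.001,0.076,0,1],[0,-0.001,0.0775,0,1],[0,-0.001,0.0775,0,1],[0,-0.001,0.0775,0,1]]
  ]
}}

```text
clock: 17.85
position: [0.4945, -0.0223, 0.035]
ee_rot: [0.0, 0.795, 0.606, 0.0]
contact_force: [0.6, -0.5, -0.8]
width: 0.0101
gripper_force: 29.3
```

Call:
{"method": "move_arm", "body": {
  "deltas": [
    [[0,0,0.001,0,1],[0,0,0.0015,0,1],[0,0,0.0015,0,1]]
  ]
}}

```text
clock: 18.15
position: [0.4943, -0.0222, 0.0338]
ee_rot: [0.0, 0.795, 0.606, 0.0]
contact_force: [-0.6, 1.0, 4.3]
width: 0.0104
gripper_force: 29.8
```

Contact, at 4.3 N. I release it.

Call:
{"method": "move_arm", "body": {
  "deltas": [
    [[0,0,0,0,0.6],[0,0,0,0,0.4],[0,0,0,0,0.4],[0,0,0,0,0.4],[0,0,-0.01,0,0.4],[0,0,-0.03,0,0.4],[0,0,-0.07,0,0.2],[0,0,-0.12,0,-0.4],[0,0,-0.12,0,-0.6]]
  ]
}}

```text
clock: 19.05
position: [0.4979, -0.0228, 0.1347]
ee_rot: [0.004, 0.795, 0.606, 0.004]
contact_force: [0.6, -0.2, 0.5]
width: 0.0623
gripper_force: 0.0
```

Run:
```python
from h import *
st=manip.get_state();im=manip.get_image("wrist");v=hsv(im);cv2.imwrite("pics/w9.png",im[:,:,::-1])
for r in rects("wrist",m_stick(v),.028,st,100):print('st',r)
for r in rects("wrist",m_copper(v),.016,st,100):print('cu',r)
go(509,-243,128,-1.3)
```

```text
st (array([465., 319.]), array([ 743.5, -288. ,   70.4,   18.6,   -3.6]))
st (array([473., 291.]), array([ 742.7, -238.7,   40.7,   23.2,    1.3]))
st (array([492., 288.]), array([ 782.2, -249.5,   67.3,   26.2,   83.2]))
st (array([175., 190.]), array([435.5,  -6.3,  66.2,  29.3, -84.5]))
st (array([237., 188.]), array([485.2, -13.5,  80.1,  63.1, -43.7]))
st (array([503., 132.]), array([780.4, -31.8, 104.8,   7.4, -86.2]))
cu (array([303., 327.]), array([ 507.6, -204.5,   35. ,   32.6,   62.3]))
cu (array([163., 188.]), array([418.7,  -0.9,  39.7,  20.5,  74.9]))
cu (array([268., 185.]), array([512.4, -26.6,  39.9,  24.5,  74.7]))
cu (array([218., 185.]), array([465.4, -14.1,  48.3,  40.3, -14.8]))
cu (array([494.,  89.]), array([786.6,  11.9, 206.8,  15.6, -86.2]))
pos [ 0.4962 -0.0225  0.1324] yaw -15.39 w 0.0677 F [-0.6 -0.3  0.1] q6 0.08 t 19.1
delta [-0.2615  0.0886  0.0059] twist -0.1174 rows 4.418562267564693 1.6406132932117656
```

View pics/w9.png

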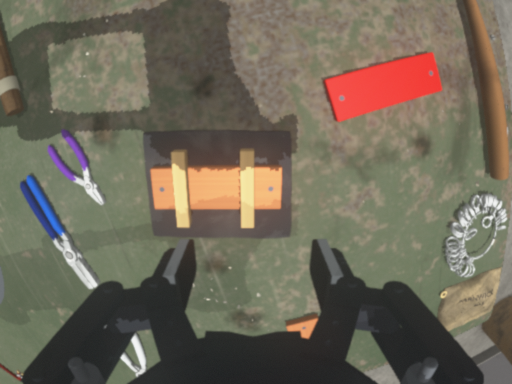

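Both sticks lie square on the bar at (181,188) and (247,188), symmetric about its middle at about 216. I go on to the short bar.

Call:
{"method": "move_arm", "body": {
  "deltas": [
    [[-0.03,0.01,0,-0.03,-0.6],[-0.07,0.025,0,-0.07,-0.6],[-0.12,0.04,0,-0.1,-0.6],[-0.17,0.058,0,-0.1174,-0.7],[-0.21,0.072,0,-0.1174,-0.7],[-0.24,0.082,0,-0.1174,-0.7],[-0.256,0.087,0,-0.1174,-0.7],[-0.2615,0.0886,0,-0.1174,-0.7],[-0.2615,0.0886,0,-0.1174,-0.7],[-0.2615,0.0886,0,-0.1174,-0.7]]
  ]
}}

```text
clock: 20.1
position: [0.5064, -0.2412, 0.129]
ee_rot: [-0.001, 0.715, 0.699, 0.0]
contact_force: [-0.4, -0.4, 0.2]
width: 0.0728
gripper_force: 0.0
```

Run:
```python
from h import *
st=manip.get_state();im=manip.get_image("wrist");v=hsv(im)
for r in rects("wrist",m_copper(v),.010,st,300):print('cu',r)
go(510,-245.5,10.5,-1.3)
```

```text
cu (array([258., 190.]), array([ 511.7, -246.7,   89.3,   39.7,  -89.1]))
pos [ 0.5065 -0.2412  0.1291] yaw -1.25 w 0.0726 F [ 0.2 -0.2 -0.3] q6 -0.55 t 20.15
delta [-0.0054  0.0045  0.1483] twist 0.0005 rows 2.375518124160482 0.00639778794190484
```

Call:
{"method": "move_arm", "body": {
  "deltas": [
    [[-0.006,0.0055,0.05,0,-0.7],[-0.006,0.0055,0.1,0,-0.7],[-0.006,0.0055,0.13,-0.004,-0.7],[-0.006,0.0055,0.144,-0.004,-0.7],[-0.006,0.0055,0.1485,-0.004,-0.7],[-0.006,0.0055,0.1485,-0.004,1],[-0.006,0.0055,0.1485,-0.004,1],[-0.006,0.0055,0.1485,-0.004,1],[-0.006,0.0055,0.1485,-0.004,1],[-0.006,0.0055,0.1485,-0.004,1],[-0.006,0.0055,0.1485,-0.004,1]]
  ],
  "squeeze": 60
}}

```text
clock: 21.25
position: [0.5122, -0.2481, 0.0124]
ee_rot: [0.002, 0.712, 0.702, 0.001]
contact_force: [-1.6, 1.1, 6.4]
width: 0.0376
gripper_force: 59.9
```

Call:
{"method": "move_arm", "body": {
  "deltas": [
    [[0,0,0,0,1],[0,0,-0.02,0,1],[0,0,-0.06,0,1],[0,0,-0.11,0,1],[0,0,-0.11,0,1],[0,0,-0.11,0,1]]
  ]
}}

```text
clock: 21.85
position: [0.5113, -0.2477, 0.0994]
ee_rot: [0.001, 0.712, 0.702, 0.0]
contact_force: [0.2, 0.6, -3.9]
width: 0.0375
gripper_force: 61.1
```

Run:
```python
from h import *
go(465.5,-14.3,100,74.8)
```

```text
pos [ 0.5113 -0.2477  0.0994] yaw -0.84 w 0.0375 F [ 0.2  0.6 -3.9] q6 -0.56 t 21.85
delta [ 0.2909 -0.0615 -0.0012] twist -0.6303 rows 4.757468267026784 8.805036413113026
```

Call:
{"method": "move_arm", "body": {
  "deltas": [
    [[0.01,-0.002,0,-0.03,1],[0.04,-0.008,0,-0.09,1],[0.075,-0.016,0,-0.16,1],[0.11,-0.024,0,-0.23,1],[0.15,-0.032,0,-0.3,1],[0.19,-0.04,0,-0.37,1],[0.225,-0.048,0,-0.44,1],[0.255,-0.054,0,-0.51,1],[0.275,-0.058,0,-0.57,1],[0.287,-0.061,0,-0.61,1],[0.2909,-0.0615,0,-0.63,1],[0.2909,-0.0615,0,-0.63,1]]
  ]
}}

```text
clock: 23.05
position: [0.4634, -0.0133, 0.0969]
ee_rot: [-0.002, 0.132, 0.991, 0.0]
contact_force: [0.3, -0.6, -3.2]
width: 0.0374
gripper_force: 61.1
```

Run:
```python
from h import *
st=manip.get_state();im=manip.get_image("wrist");cv2.imwrite("pics/w10.png",im[:,:,::-1])
go(465.5,-14.3,41,74.8)
```

```text
pos [ 0.4638 -0.0137  0.0971] yaw 74.75 w 0.0373 F [ 0.5 -0.5 -3.8] q6 -1.48 t 23.1
delta [-0.0024 -0.0001  0.0701] twist -0.0004 rows 1.1225042833848287 0.005588208408612344
```

View pics/w10.png

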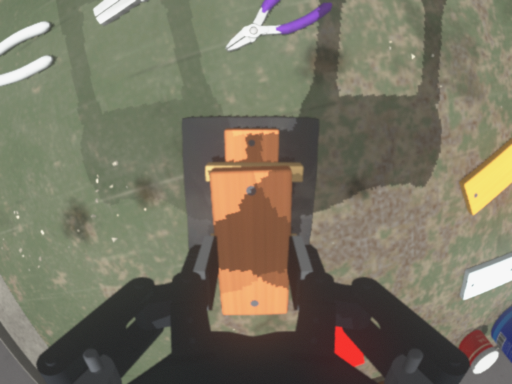

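The short bar at (251,240) is in line with the long bar and centred above the stick at (254,172). I lower it.

Call:
{"method": "move_arm", "body": {
  "deltas": [
    [[-0.001,0,0.02,0,1],[-0.002,0,0.04,0,1],[-0.0024,0,0.055,0,1],[-0.0024,0,0.064,0,1],[-0.0024,0,0.068,0,1],[-0.0024,0,0.0695,0,1],[-0.0024,0,0.07,0,1],[-0.0024,0,0.07,0,1],[-0.0024,0,0.07,0,1]]
  ]
}}

```text
clock: 24.0
position: [0.4674, -0.0147, 0.0429]
ee_rot: [0.001, 0.133, 0.991, 0.0]
contact_force: [0.8, -0.0, -3.9]
width: 0.0376
gripper_force: 61.1
```

Call:
{"method": "move_arm", "body": {
  "deltas": [
    [[0,0,0.0005,0,1],[0,0,0.001,0,1],[0,0,0.001,0,1]]
  ]
}}

```text
clock: 24.3
position: [0.4671, -0.0146, 0.0417]
ee_rot: [0.0, 0.132, 0.991, 0.0]
contact_force: [0.3, -0.0, -2.4]
width: 0.0373
gripper_force: 61.1
```

Call:
{"method": "move_arm", "body": {
  "deltas": [
    [[0,0,0.0007,0,1],[0,0,0.0014,0,1],[0,0,0.0014,0,1]]
  ]
}}

```text
clock: 24.6
position: [0.4671, -0.0146, 0.0405]
ee_rot: [-0.0, 0.132, 0.991, 0.0]
contact_force: [0.4, 0.2, -2.9]
width: 0.0376
gripper_force: 61.1
```

Call:
{"method": "move_arm", "body": {
  "deltas": [
    [[0,0,0.0007,0,1],[0,0,0.0014,0,1],[0,0,0.0014,0,1]]
  ]
}}

```text
clock: 24.9
position: [0.4672, -0.0146, 0.0404]
ee_rot: [0.0, 0.133, 0.991, 0.0]
contact_force: [-2.9, 0.6, 7.5]
width: 0.0375
gripper_force: 62.3
```

Contact. I release it and retreat straight up.

Call:
{"method": "move_arm", "body": {
  "deltas": [
    [[0,0,-0.0005,0,0],[0,0,-0.0005,0,-0.3],[0,0,-0.0005,0,-0.4],[0,0,-0.0005,0,-0.4],[0,0,-0.0005,0,-0.4],[0,0,-0.01,0,-0.4],[0,0,-0.03,0,-0.4],[0,0,-0.07,0,-0.4],[0,0,-0.12,0,-0.4],[0,0,-0.15,0,-0.4],[0,0,-0.15,0,-0.4],[0,0,-0.15,0,-0.4]]
  ]
}}

```text
clock: 26.1
position: [0.4671, -0.0146, 0.16]
ee_rot: [0.001, 0.132, 0.991, 0.0]
contact_force: [-0.6, -0.2, -0.3]
width: 0.0599
gripper_force: 0.0
```

Run:
```python
from h import *
st=manip.get_state();im=manip.get_image("wrist");v=hsv(im)
for r in rects("wrist",m_copper(v),.038,st,300):print('cu',r)
s=manip.get_image("scene");s=cv2.resize(s[190:270,180:320],(560,320));w=cv2.resize(im[60:260,120:380],(416,320))
cv2.imwrite("pics/w11.png",cv2.resize(np.hstack([s,w]),(780,256))[:,:,::-1])
go(465,-14,160,75)
```

```text
cu (array([252., 206.]), array([487.4, -19. ,  55.4,  40.8, -13.7]))
cu (array([252., 136.]), array([424.6,  -3.8,  40.4,  36.4,  74.7]))
pos [ 0.4661 -0.0145  0.1585] yaw 74.77 w 0.0597 F [ 0.3 -0.7  0. ] q6 -1.49 t 26.2
delta [ 0.0014  0.0002 -0.0019] twist -0.0019 rows 0.037887312940157174 0.02669130344805108
```

View pics/w11.png

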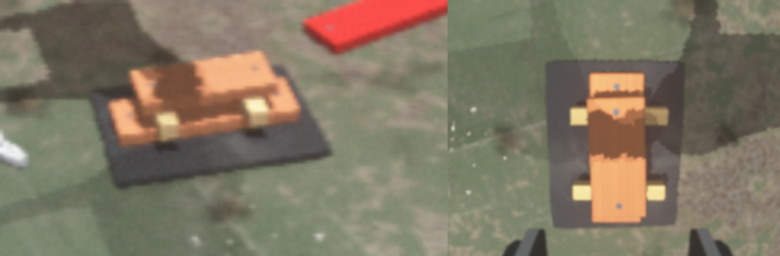

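The crops show the short bar level on both sticks, in line with and centred over the long bar on the slate. The gripper is clear. I hand the job in.

```bash
python3 -c "
from rig import manip
print(manip.sign_off())"
```

```text
the job is handed in; nothing more can be done
None
```

The stack is built on the slate and handed in at about 26 s: long copper bar, two sticks across it, short copper bar on top. The last images show it level and in line; the brass and aluminium bars were not touched, and no verdict came back.

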